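# Hold a chisel tang centred in its new handle for bedding

### The job

A new wooden chisel handle stands clamped upright, with an oversize hole bored down into its top. Put the larger of the two brass cap ferrules over the spigot on top of the handle, open rim down and fully home, let go of it, then take the wide chisel blade out of the drilled block and lower its tang through the ferrule into the handle's hole without the blade touching ferrule or handle, until the blade's collar is about 1 cm above the ferrule. Finish while still holding the blade there, upright, still and centred, with at least 3 mm of clear gap all round the tang ready for the resin; leave the small ferrule, the narrow blade and the loose wood block where they are.

Things in the scene. Friction and masses are not known exactly. Their poses are not given: they have to be found in the camera images.
- handle: Fixed stand: plywood base 120 x 120 x 12 mm with two hardwood jaws (79 x 114 mm, top 52 mm up) gripping a light turned wooden handle upright. Origin on the handle's axis at bench height, z up. Handle 47 mm wide at most, flat shoulder (41 mm wide) 110 mm up; on it a round spigot 32 mm wide, top 131 mm up, edge bevelled to 25 mm. Hole down the axis: 22 mm wide, flat bottom 55 mm up.
- seat (a point): Point on the handle's axis at the height of its shoulder, 110 mm above the bench: the origin of the ferrule comes here when it is fully home.
- ferrule: Larger brass cap ferrule, loose, 41 mm wide, 26 mm high, 80 g, standing rim down on the bench. Origin at the centre of its open rim (underside), z up through its closed end. Inside 36 mm wide, 23 mm deep (2 mm play round the spigot); the closed end, 3 mm thick, has a hole 24 mm wide. Home on the handle, its rim rests on the shoulder and its top is 26 mm above the seat.
- small_ferrule: A smaller brass cap ferrule, 30 mm in diameter and 22 mm high, too small for the spigot; to be left alone. Origin at the centre of its rim (underside). It and the larger one change places.
- tool_block: Fixed dark wooden block 146 x 54 x 70 mm high (x, y, z), origin under its centre. Three upright holes in a row along its x axis, at -33, 0 and +33 mm; the outer two, 15 mm wide and 64 mm deep, keep the two blades upright, either blade in either hole; the middle one is empty.
- blade: Wide chisel blade, no handle, 130 to 210 g, standing tang down in the tool block, its collar on the block's top. Origin on its axis under the collar, z up to the cutting edge. Tang round, 8 mm, 60 mm down from the origin, tapered at the end. Collar 26 mm wide, 8 mm high. Blade 24 mm wide (x), 10 mm thick (y: grip across these flats, e.g. at z 46 mm), top at 85 mm, +y face bevelled above 63 mm.
- blade_tip (a point): Lower end of the wide blade's tang, on its axis, 60 mm below the blade's origin.
- narrow_blade: A narrow chisel blade, 10 mm wide and 9 mm thick, top 70 mm above its collar, standing in the other hole of the tool block; to be left alone. Origin at the underside of its collar.
- block_2: Loose hardwood offcut 50 x 75 x 30 mm lying on the bench; to be left alone. Origin under its centre.

How it is judged:
On the way, in this order (a step that is already met when the one before it is completed fails the run):
1. the larger ferrule sits rim down and fully home on the handle, let go (horizontal distance between ferrule and seat below 0.004 m and z of ferrule in the frame of seat below 0.003 m and angle between ferrule's own z axis and vertical below 0.08 rad and contact force between the fingers and ferrule below 0.1 N), for 0.2 s.
2. the tang's tip is inside the ferrule's hole, 5 mm or more below the ferrule's top (horizontal distance between blade_tip and seat below 0.008 m and z of blade_tip in the frame of seat below 0.021 m), for 0.05 s.
At the end, for the whole second after the job is handed in: Larger ferrule rim down and home (4 mm off axis, 3 mm high at most); wide blade still, in the fingers, touching neither handle nor ferrule; tang in the hole, its tip and the collar's centre within 4 mm of the handle's axis (3 mm gap all round); collar 3 to 20 mm above the ferrule (horizontal distance between each of ferrule, blade_tip, blade and seat below 0.004 m and z of ferrule in the frame of seat below 0.003 m and angle between ferrule's own z axis and vertical below 0.08 rad and z of blade in the frame of seat between 0.029 and 0.046 m and angle between blade's own z axis and vertical below 0.14 rad and contact force between the fingers and blade above 1 N and contact force between blade and handle below 0.1 N and contact force between blade and ferrule below 0.1 N and linear speed of blade below 0.02 m/s); the arm keeps its last pose, push and grip.
It fails at once if the wide blade touches the ferrule or the handle (contact force between blade and handle above 0.3 N or contact force between blade and ferrule above 0.3 N).
It fails at once if the small ferrule, the narrow blade or the loose wood block is moved (distance of any of small_ferrule, narrow_blade, block_2 from where it was at the start of the episode above 0.015 m).
It also fails if it takes over 67 s, if anything falls off the work surface, if the arm or the gripper's body presses on something with over 40 N, if the wrist force passes 120 N, or if a joint passes its speed limit or range.

### The arm

A 6-joint arm with a two-finger parallel gripper is mounted at the origin on a cart in front of the work surface, level with it; the furniture and walls round the work are solid. World frame = base frame: x ahead of the robot, y to its left, z up, the work surface at z = 0. Lengths are in m, angles in rad, forces in N, time in s.
With the tool pointing down it reaches from about 0.375 to 0.9 m from the base axis. Payload 3.1 kg.
Tool frame: the origin (TCP) lies between the finger pads; the fingertips stand 8 mm ahead of it and the grasp point (between the pads) lies 11 mm behind it; z points along the fingers, y is the line along which they close (so a half turn about z gives the same grasp; the last joint's range is limited). The gripper opens to 85 mm and grips with 20 to 120 N. Pads are 22 mm wide; open, the fingers measure 114 mm over their backs; the gripper's body (76 mm by 85 mm) begins 54 mm behind the grasp point. The pads swing forward as they close: fully open they stand 13 mm farther back than shut.
Start: joints at [1.028, 0.527, 1.433, -0, 1.181, -0.178], TCP at [0.223, 0.584, 0.239] pointing down, gripper open.
Joint ranges: [-3.08, 3.08], [-0.75, 2.2], [0.22, 2.44], [-1.43, 4.57], [0, 2.65], [-2.85, 2.85]. Speed limits (rad/s): [2.79, 2.79, 3.14, 3.14, 3.14, 3.14].

### API

Orientations are given as a unit quaternion [x, y, z, w].
In Python, from station import readout, cams, sign_off gives the robot as it stands.
- The arm moves only by the tool send_rows, never from a script. Its argument "commands" is text: rows parted by semicolons, each of 5 numbers parted by spaces: the finger opening in mm, from 0 to 85.4, then the shift along the tool's x, y, z each as a share of 0.02 m, from -1 to 1, then the turn about the tool's z as a share of 4 degrees, from -1 to 1. In form: grip dx dy dz spin; .... A call has 1 to 20 rows; each row shifts and turns the commanded pose from where the row before left it, along the tool's axes as they then stand; what a row does not reach is not made up. A row lasts 1/12 s, in which the tool goes at most 41.7 mm and 7.16 degrees, less where a joint would pass 70% of its speed; a pose out of reach is approached as far as the arm can. A call with a number of a shift or a turn outside -1 to 1 is refused whole. A call with a gripper value outside its range is refused whole. The fingers move at their own pace and stop on an object; "grip_force" is the grip in N (left out, the last holds). Time passes only in rows, so rows that do not move let the fingers close. It gives the time, the measured TCP pose, the force, the opening and the grip force at its end, in the units of the state.
- readout.sense(): the state, without advancing time (a new reading comes with each control period).
- cams.snapshot(name): name is "scene" or "top" or "wrist"; returns a dict with "pixels" (400x640x3 uint8, red, green, blue), "intrinsics" (3x3 intrinsics, pixels), "eye" and "rotation" of the camera in the world. Camera axes: x right, y down, z forward; pixel columns grow to the right and rows downward; lengths in m; the calibration is good to about 2 mm. The wrist camera is an equidistant fisheye: a pixel r from the principal point sees the ray r / f radians off the axis. A picture is of the moment at which its call begins. There is no depth.
- sign_off(): hands the job in; it is judged then, once.
The state is a dict: "t": time; "q": joint angles; "qd": joint speeds; "tau": joint torques, N m; "tcp_pos": TCP position; "tool_rot": TCP orientation; "force": force on the tool from outside, world axes, zero at the start; "ft_torque": the same for the moment, N m; "finger_gap": opening from 0.0 (shut) to 1.0 (fully open); "gripper_force": force on a finger pad.
Only numpy, scipy, OpenCV 4.12 (cv2) and the standard library are available. Lean on these libraries where they do the work, as an engineer would, in place of code of your own. Each camera call takes 0.05 s, during which the arm holds its last target. There are 200 camera calls.

## Working session

There is one attempt and no reset: what is moved stays moved. The work goes in short steps, Python scripts to look and compute and a tool call to move; the robot and the scene stay as the last step left them, time stands still between calls to the robot, and variables do not carry over. Pictures are saved under pics/ and viewed, at most 10 in all, crops included, and the job is handed in when it is done.

Besides the shell and the picture viewer there is one more tool, called after ">>>" by a JSON object that holds its "fn" and its "kwargs". send_rows: Moves the arm, as the interface text tells. Its arguments: {"type":"object","properties":{"commands":{"type":"string"},"grip_force":{"type":"number"}},"required":["commands"]}

```bash
mkdir -p pics; cat > h.py <<'E'
import numpy as np, cv2
from station import readout, cams, sign_off
from scipy.spatial.transform import Rotation as R
def snap(n,f=None):
    s=cams.snapshot(n)
    if f: cv2.imwrite('pics/'+f,s['pixels'][:,:,::-1])
    return s
def ray(s,u,v,fish=False):
    K=np.array(s['intrinsics']); x=(u-K[0,2])/K[0,0]; y=(v-K[1,2])/K[1,1]
    if fish:
        r=np.hypot(x,y); k=np.sin(r)/r if r>1e-9 else 1; d=np.array([x*k,y*k,np.cos(r)])
    else: d=np.array([x,y,1.])
    return np.array(s['eye']),np.array(s['rotation'])@d
def onz(s,u,v,z,fish=False):
    e,d=ray(s,u,v,fish); return e+d*(z-e[2])/d[2]
def proj(s,p,fish=False):
    K=np.array(s['intrinsics']); c=np.array(s['rotation']).T@(np.array(p)-s['eye'])
    if fish:
        r=np.hypot(c[0],c[1]); t=np.arctan2(r,c[2]); x,y=(c[:2]/r*t if r>1e-9 else (0,0))
    else: x,y=c[:2]/c[2]
    return np.array([K[0,0]*x+K[0,2],K[1,1]*y+K[1,2]])
def st():
    s=readout.sense(); print('t',round(s['t'],2),'tcp',np.round(s['tcp_pos'],4),'F',np.round(s['force'],1),'gap',round(s['finger_gap'],3),'gf',s['gripper_force']); print('tool axes\n',np.round(R.from_quat(s['tool_rot']).as_matrix(),3)); return s
E
python3 - <<'E'
from h import *
for n in('top','scene','wrist'):
    s=snap(n,n+'0.png'); print(n,s['eye'],np.round(s['rotation'],3).tolist(),np.round(s['intrinsics'],1).tolist())
st()
a=[cv2.imread(f'pics/{n}0.png') for n in('top','scene')]
E
```

```text
top [0.19250918 0.0082204  1.75566707] [0.714, -0.696, 0.059, -0.047] [[479.3, 0.0, 325.6], [0.0, 479.3, 198.5], [0.0, 0.0, 1.0]]
scene [ 0.05457391 -0.84615069  0.92354659] [0.887, -0.198, 0.098, -0.406] [[417.9, 0.0, 321.1], [0.0, 417.9, 196.8], [0.0, 0.0, 1.0]]
wrist [0.15612756 0.60816217 0.37344569] [0.816, 0.561, 0.08, 0.116] [[309.7, 0.0, 327.9], [0.0, 309.7, 199.6], [0.0, 0.0, 1.0]]
t 0.15 tcp [0.2227 0.5834 0.2386] F [ 1.  1. -0.] gap 1.001 gf 0.0
tool axes
 [[-0.934  0.357 -0.001]
 [ 0.357  0.934 -0.001]
 [ 0.    -0.002 -1.   ]]
```

View pics/top0.png

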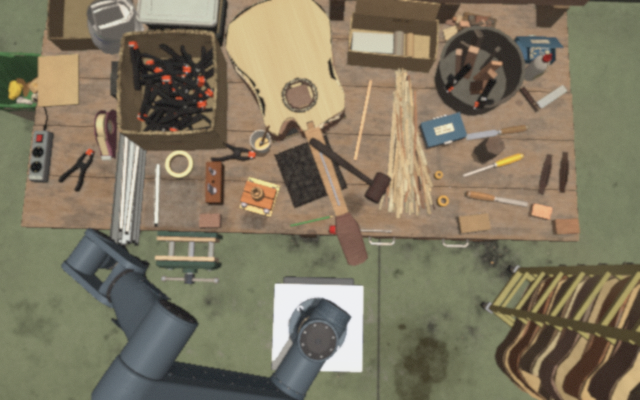

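View pics/scene0.png

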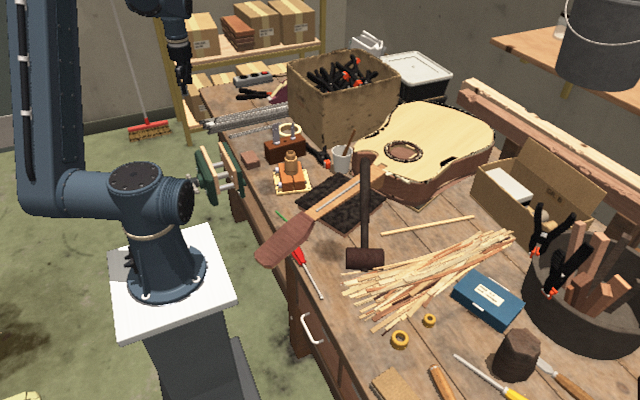

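The top view shows the brass rings at (444,201) large and (438,175) small, the handle stand at (260,196) and the tool block at (215,182). `rotation` turns out to be a quaternion, so I'll fix the helper and zoom in.

```bash
python3 - <<'E'
t=open('h.py').read()
t=t.replace("    if f: cv2","    s['rotation']=R.from_quat(s['rotation']).as_matrix()\n    if f: cv2")
open('h.py','w').write(t)
E
python3 - <<'E'
from h import *
T=snap('top');S=snap('scene')
print(np.round(T['rotation'],3),np.round(S['rotation'],3))
P=lambda s,u,v,z:np.round(onz(s,u,v,z),4)
print('big',P(T,444,201,.026),P(S,400,338,.026)); print('small',P(T,438,175,.022),P(S,429,319,.022))
print('handle',P(T,260,196,.131),P(S,291,152,.131));print('block',P(T,215,182,.07))
for p in [(209,219),(473,223)]: print(P(T,*p,.03))
c=[cv2.resize(s['pixels'][y:y+h,x:x+w,::-1],(400,400),interpolation=cv2.INTER_CUBIC) for s,x,y,w,h in((T,190,150,100,100),(T,400,140,100,100),(S,235,110,100,100),(S,370,290,100,100))]
cv2.imwrite('pics/crop1.png',cv2.resize(np.vstack([np.hstack(c[:2]),np.hstack(c[2:])]),(600,600)))
E
```

```text
[[ 0.025 -0.988  0.151]
 [-1.    -0.028 -0.015]
 [ 0.019 -0.15  -0.988]] [[ 0.903 -0.271  0.334]
 [-0.43  -0.593  0.681]
 [ 0.014 -0.758 -0.652]]
big [ 0.4592 -0.4515  0.026 ] [ 0.4645 -0.4503  0.026 ]
small [ 0.5566 -0.4314  0.022 ] [ 0.5608 -0.4353  0.022 ]
handle [0.4425 0.2088 0.131 ] [0.4686 0.2293 0.131 ]
block [0.4978 0.3784 0.07  ]
[0.3691 0.4006 0.03  ]
[ 0.3807 -0.5553  0.03  ]
```

View pics/crop1.png

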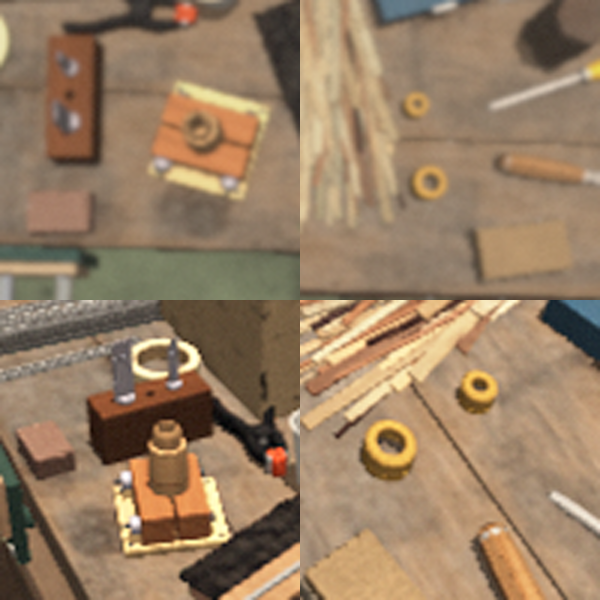

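Zoomed in: the wide blade is at the near-robot hole (lower x) of the block, and the narrow blade at the far one. The large ferrule is the ring at lower x. The loose block is near (0.37, 0.40). I'll set out for the ferrule, turning the tool so its y lies along world +x.

>>> {"fn": "send_rows", "kwargs": {"commands": "70 -.8 -.45 0 0;70 -.8 -.45 0 0;70 -.8 -.45 0 0;70 -.8 -.45 0 0;70 -.8 -.45 0 0;70 -.8 -.45 0 0;70 -.8 -.45 0 0;70 -.8 -.45 0 0;70 -.8 -.45 0 0;70 -.8 -.45 0 0;70 -.8 -.45 0 0;70 -.8 -.45 0 0;70 -.8 -.45 0 0;70 -.8 -.45 0 0;70 -.8 -.45 0 0;70 -.8 -.45 0 0;70 -.8 -.45 0 0;70 -.8 -.45 0 0;70 -.8 -.45 0 0;70 -.8 -.45 0 0"}}

```text
t: 1.92
tcp_pos: [0.4581, 0.3008, 0.2393]
tool_rot: [0.181, 0.983, -0.0, -0.0]
force: [0.2, -0.0, -0.5]
finger_gap: 0.818
gripper_force: 0.0
```

>>> {"fn": "send_rows", "kwargs": {"commands": "70 0 0 0 1;70 0 0 0 1;70 0 0 0 1;70 0 0 0 1;70 0 0 0 1;70 0 0 0 1;70 0 0 0 1;70 0 0 0 1;70 0 0 0 1;70 0 0 0 1;70 0 0 0 1;70 0 0 0 1;70 0 0 0 1;70 0 0 0 1;70 0 0 0 1;70 0 0 0 1;70 0 0 0 1;70 0 0 0 .27"}}

```text
t: 3.42
tcp_pos: [0.4576, 0.3015, 0.2393]
tool_rot: [0.708, 0.707, -0.0, -0.0]
force: [-0.2, -0.3, -0.3]
finger_gap: 0.821
gripper_force: 0.0
```

```bash
python3 - <<'E'
from h import *
st(); s=snap('wrist','w1.png'); print(s['eye'],np.round(s['rotation'],3))
T=snap('top');print(onz(T,256.7,193.3,.131),onz(T,214,182.5,.07))
E
```

```text
t 3.42 tcp [0.4576 0.3015 0.2393] F [-0.2 -0.3 -0.3] gap 0.821 gf 0.0
tool axes
 [[ 0.002  1.    -0.   ]
 [ 1.    -0.002 -0.   ]
 [-0.    -0.    -1.   ]]
[0.45767393 0.37196664 0.37424574] [[ 1.    -0.002 -0.   ]
 [-0.002 -0.96  -0.279]
 [ 0.     0.279 -0.96 ]]
[0.45158301 0.22052265 0.131     ] [0.49592423 0.38188206 0.07      ]
```

View pics/w1.png

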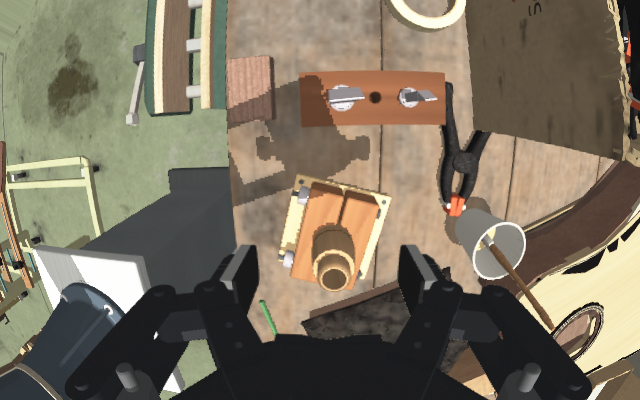

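Close wrist view: the handle's hole mouth is at about (333,279) between the fingers, the block's middle hole at (375,98), the wide blade's collar near (345,97) and the narrow one's near (410,98). The block's edges are nearly parallel to the image.

```bash
python3 - <<'E'
from h import *
s=snap('wrist'); 
im=s['pixels']
P=lambda u,v,z:np.round(onz(s,u,v,z,True),4)
print('handle',P(333,279,.131)); print('mid',P(375,98,.07))
for c in [(301,74),(445,73),(445,125),(304,126)]: print('corner',P(*c,.07))
cv2.imwrite('pics/c2.png',np.hstack([cv2.resize(im[60:140,295:455,::-1],(800,400),interpolation=cv2.INTER_CUBIC)]))
E
```

```text
handle [0.4622 0.2266 0.131 ]
mid [0.5033 0.3867 0.07  ]
corner [0.4315 0.4099 0.07  ]
corner [0.5757 0.4169 0.07  ]
corner [0.5771 0.3631 0.07  ]
corner [0.4342 0.3585 0.07  ]
```

View pics/c2.png

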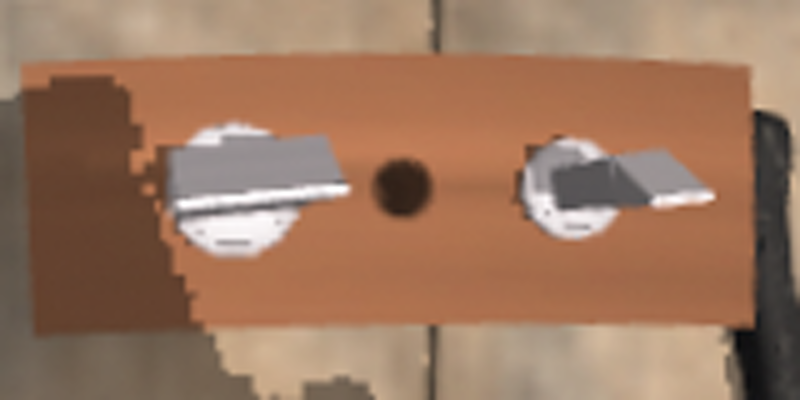

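>>> {"fn": "send_rows", "kwargs": {"commands": "70 -1 0 0 0;70 -1 0 0 0;70 -1 0 0 0;70 -1 0 0 0;70 -1 0 0 0;70 -1 0 0 0;70 -1 0 0 0;70 -1 0 0 0;70 -1 0 0 0;70 -1 0 0 0;70 -1 0 0 0;70 -1 0 0 0;70 -1 0 0 0;70 -1 0 0 0;70 -1 0 0 0;70 -1 0 0 0;70 -1 0 0 0;70 -1 0 0 0;70 -1 0 0 0;70 -1 0 0 0"}}

```text
t: 5.23
tcp_pos: [0.4577, -0.0995, 0.2394]
tool_rot: [0.707, 0.708, 0.0, 0.0]
force: [-0.1, -0.2, -0.4]
finger_gap: 0.82
gripper_force: 0.0
```

>>> {"fn": "send_rows", "kwargs": {"commands": "70 -1 0 0 0;70 -1 0 0 0;70 -1 0 0 0;70 -1 0 0 0;70 -1 0 0 0;70 -1 0 0 0;70 -1 0 0 0;70 -1 0 0 0;70 -1 0 0 0;70 -1 0 0 0;70 -1 0 0 0;70 -1 0 0 0;70 -1 0 0 0;70 -1 0 0 0;70 -1 0 0 0;70 -1 0 0 0;70 -1 0 0 0;70 -.5 0 0 0;70 0 0 0 0;70 0 0 0 0"}}

```text
t: 6.9
tcp_pos: [0.4576, -0.448, 0.2389]
tool_rot: [0.707, 0.707, 0.0, -0.001]
force: [0.0, 0.5, 1.0]
finger_gap: 0.823
gripper_force: 0.0
```

```bash
python3 - <<'E'
from h import *
st(); s=snap('wrist','w2.png'); im=s['pixels']
hsv=cv2.cvtColor(im,cv2.COLOR_RGB2HSV); m=cv2.inRange(hsv,(15,140,90),(32,255,255))
n,l,st_,c=cv2.connectedComponentsWithStats(m)
for i in range(1,n):
    if st_[i,4]>80: print(st_[i],c[i],np.round(onz(s,*c[i],.026,True),4))
E
```

```text
t 6.9 tcp [ 0.4576 -0.448   0.2389] F [0.  0.5 1. ] gap 0.823 gf 0.0
tool axes
 [[-0.     1.    -0.   ]
 [ 1.     0.     0.001]
 [ 0.001 -0.    -1.   ]]
```

View pics/w2.png

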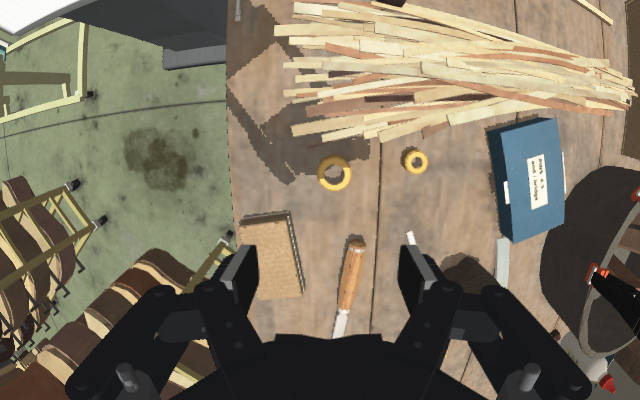

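The wrist picture shows the large ferrule at about (335,173), the small one at (416,161) and the fingers clear of both. The colour mask missed, so I'll loosen it.

```bash
cat >> h.py <<'E'
def ring(s,box,z,lo=(15,110,60),hi=(35,255,255),fish=True):
    x,y,w,h=box; hsv=cv2.cvtColor(s['pixels'][y:y+h,x:x+w],cv2.COLOR_RGB2HSV); m=cv2.inRange(hsv,lo,hi)
    cs,_=cv2.findContours(m,cv2.RETR_EXTERNAL,cv2.CHAIN_APPROX_NONE)
    c=max(cs,key=cv2.contourArea)[:,0]+[x,y]
    P=np.array([onz(s,u,v,z,fish)[:2] for u,v in c],np.float32)
    (cx,cy),r=cv2.minEnclosingCircle(P); return (round(cx,4),round(cy,4)),round(2*r,4),len(c),c.min(0),c.max(0)
E
python3 - <<'E'
from h import *
s=snap('wrist'); print(s['pixels'][173,320],s['pixels'][160,335])
for z in (.0,.015,.026): print(z,ring(s,(300,140,70,70),z))
print('small',ring(s,(390,140,50,45),.022)); print('px of tcp axis',proj(s,(.4576,-.448,.02),True))
for n,b in(('top',(430,187,30,30)),('scene',(382,322,36,32))):
    print(n,ring(snap(n),b,.02,fish=False))
E
```

```text
[155 123  70] [156 124  71]
0.0 ((0.4651, -0.4511), 0.0461, 99, array([317, 155]), array([351, 191]))
0.015 ((0.4648, -0.4481), 0.0442, 99, array([317, 155]), array([351, 191]))
0.026 ((0.4646, -0.4459), 0.0429, 99, array([317, 155]), array([351, 191]))
small ((0.5598, -0.4313), 0.0346, 75, array([401, 149]), array([427, 174]))
px of tcp axis [327.95629587 173.93839044]Traceback (most recent call last):
  File "<stdin>", line 6, in <module>
  File "h.py", line 28, in ring
    c=max(cs,key=cv2.contourArea)[:,0]+[x,y]
      ~~~^^^^^^^^^^^^^^^^^^^^^^^^
ValueError: max() iterable argument is empty
```

>>> {"fn": "send_rows", "kwargs": {"commands": "70 .05 .35 1 0;70 0 0 1 0;70 0 0 1 0;70 0 0 1 0;70 0 0 1 0;70 0 0 1 0;70 0 0 0 0;70 0 0 0 0"}}

```text
t: 7.72
tcp_pos: [0.4647, -0.4459, 0.1186]
tool_rot: [0.707, 0.708, 0.0, -0.001]
force: [0.1, 0.2, 0.7]
finger_gap: 0.817
gripper_force: 0.0
```

```bash
python3 - <<'E'
from h import *
q=st(); s=snap('wrist'); p=proj(s,(.4647,-.447,.02),True); print(p); u,v=(int(x) for x in p)
for z in (.0,.013,.026): print(z,ring(s,(u-45,v-45,90,90),z))
E
```

```text
t 7.72 tcp [ 0.4647 -0.4459  0.1186] F [0.1 0.2 0.7] gap 0.817 gf 0.0
tool axes
 [[-0.001  1.    -0.002]
 [ 1.     0.001  0.003]
 [ 0.003 -0.002 -1.   ]]
[328.2063171  204.49655827]
0.0 ((0.4644, -0.4532), 0.0495, 150, array([302, 177]), array([353, 231]))
0.013 ((0.4644, -0.4493), 0.047, 150, array([302, 177]), array([353, 231]))
0.026 ((0.4644, -0.4453), 0.0445, 150, array([302, 177]), array([353, 231]))
```

```bash
python3 - <<'E'
from h import *
s=snap('wrist')
print(onz(s,328,231.5,.026,True),onz(s,328,177,0,True),onz(s,302,204,.013,True),onz(s,353.5,204,.013,True))
E
```

```text
[ 0.46538585 -0.46940771  0.026     ] [ 0.4653777  -0.43072345  0.        ] [ 0.44409896 -0.45049468  0.013     ] [ 0.48625635 -0.4504745   0.013     ]
```

>>> {"fn": "send_rows", "kwargs": {"commands": "70 -.2 .03 1 0;70 0 0 1 0;70 0 0 1 0;70 0 0 1 0;70 0 0 1 0;70 0 0 .23 0;70 0 0 0 0;40 0 0 0 0;38 0 0 0 0;36 0 0 0 0;36 0 0 0 0;36 0 0 0 0;36 0 0 0 0;36 0 0 0 0;36 0 0 0 0", "grip_force": 35}}

```text
t: 9.07
tcp_pos: [0.4664, -0.4525, 0.0169]
tool_rot: [0.707, 0.707, -0.0, 0.002]
force: [-0.8, 0.6, 6.7]
finger_gap: 0.455
gripper_force: 35.0
```

```bash
python3 - <<'E'
from h import *
st(); s=snap('wrist'); cv2.imwrite('pics/w3.png',cv2.resize(s['pixels'][140:400,180:480,::-1],(690,598)))
E
```

```text
t 9.07 tcp [ 0.4664 -0.4525  0.0169] F [-0.8  0.6  6.7] gap 0.455 gf 35.00278400955722
tool axes
 [[-0.001  1.     0.002]
 [ 1.     0.001 -0.003]
 [-0.003  0.002 -1.   ]]
```

View pics/w3.png

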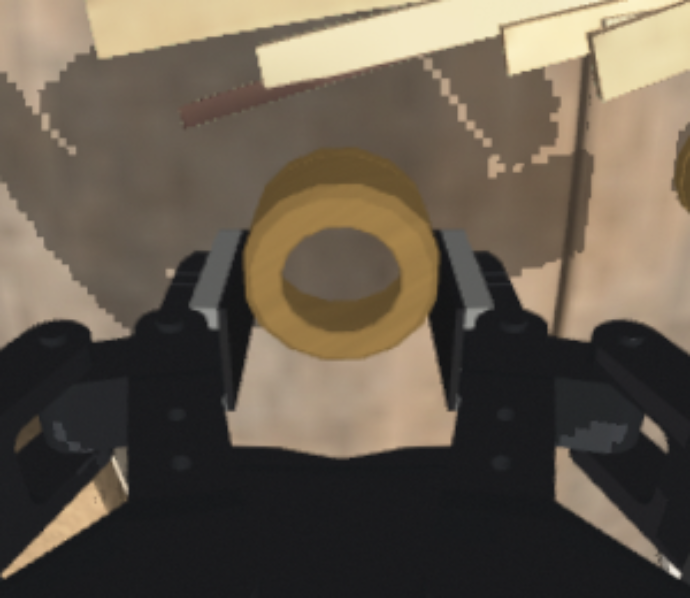

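The ferrule is between the pads but the fingertips touched the bench (6.7 N up). I'll regrip about 6 mm higher so the tips stay clear of the shoulder later.

>>> {"fn": "send_rows", "kwargs": {"commands": "52 0 0 0 0;52 0 0 0 0;52 0 0 0 0;52 0 0 -.4 0;52 0 0 0 0;36 0 0 0 0;36 0 0 0 0;36 0 0 0 0;36 0 0 0 0;36 0 0 0 0;36 0 0 0 0", "grip_force": 40}}

```text
t: 10.03
tcp_pos: [0.4658, -0.4519, 0.0236]
tool_rot: [0.707, 0.707, -0.0, 0.001]
force: [-0.7, 0.2, 5.8]
finger_gap: 0.444
gripper_force: 39.8
```

```bash
python3 - <<'E'
from h import *
st(); s=snap('wrist')
q=ring(s,(255,180,160,130),.026); print(q)
u=327.9
print('far top',onz(s,u,q[4][1]+.5,.026,True),'near bottom',onz(s,u,q[3][1],0,True))
E
```

```text
t 10.03 tcp [ 0.4658 -0.4519  0.0236] F [-0.7  0.2  5.8] gap 0.444 gf 39.75162462797016
tool axes
 [[-0.     1.     0.001]
 [ 1.     0.    -0.001]
 [-0.001  0.001 -1.   ]]
((0.466, -0.4438), 0.0465, 247, array([288, 202]), array([368, 289]))
far top [ 0.4657129  -0.46691217  0.026     ] near bottom [ 0.46574007 -0.42877933  0.        ]
```

>>> {"fn": "send_rows", "kwargs": {"commands": "36 0 0 -.3 0;36 0 0 -.6 0;36 0 0 -1 0;36 0 0 -1 0;36 0 0 -1 0;36 0 0 -1 0;36 0 0 -1 0;36 0 0 -1 0;36 0 0 -1 0;36 0 0 -1 0;36 0 0 -1 0;36 0 0 -.5 0;36 0 0 0 0;36 0 0 0 0"}}

```text
t: 11.25
tcp_pos: [0.4654, -0.4513, 0.231]
tool_rot: [0.707, 0.707, -0.0, 0.0]
force: [0.4, 0.9, -1.1]
finger_gap: 0.448
gripper_force: 40.4
```

```bash
python3 - <<'E'
from h import *
st(); s=snap('wrist'); cv2.imwrite('pics/w4.png',cv2.resize(s['pixels'][140:400,180:480,::-1],(690,598)))
q=ring(s,(255,170,160,150),.026); print(q)
E
```

```text
t 11.25 tcp [ 0.4654 -0.4513  0.231 ] F [ 0.4  0.9 -1.1] gap 0.448 gf 40.39308326784521
tool axes
 [[-0.  1.  0.]
 [ 1.  0. -0.]
 [-0.  0. -1.]]
((0.4685, -0.5586), 0.153, 294, array([288, 202]), array([368, 310]))
```

>>> {"fn": "send_rows", "kwargs": {"commands": "36 .5 0 0 0;36 1 0 0 0;36 1 0 0 0;36 1 0 0 0;36 1 0 0 0;36 1 0 0 0;36 1 0 0 0;36 1 0 0 0;36 1 0 0 0;36 1 0 0 0;36 1 0 0 0;36 1 0 0 0;36 1 0 0 0;36 1 0 0 0;36 1 0 0 0;36 1 0 0 0;36 1 0 0 0;36 1 0 0 0;36 1 0 0 0;36 1 0 0 0"}}

```text
t: 12.97
tcp_pos: [0.4639, -0.0596, 0.2295]
tool_rot: [0.707, 0.707, -0.001, -0.002]
force: [-0.4, 0.4, -1.1]
finger_gap: 0.448
gripper_force: 40.4
```

>>> {"fn": "send_rows", "kwargs": {"commands": "36 1 0 0 0;36 1 0 0 0;36 1 0 0 0;36 1 0 0 0;36 1 0 0 0;36 1 0 0 0;36 1 0 0 0;36 1 0 0 0;36 1 0 0 0;36 1 0 0 0;36 .5 0 0 0;36 0 0 0 0;36 0 0 0 0"}}

```text
t: 14.05
tcp_pos: [0.4645, 0.1486, 0.23]
tool_rot: [0.706, 0.708, -0.001, -0.0]
force: [0.4, 0.0, -1.8]
finger_gap: 0.443
gripper_force: 40.4
```

```bash
python3 - <<'E'
from h import *
st(); s=snap('wrist','w5.png')
q=ring(s,(255,170,160,150),.026); print(q)
E
```

```text
t 14.05 tcp [0.4645 0.1486 0.23  ] F [ 0.4  0.  -1.8] gap 0.443 gf 40.391429965384305
tool axes
 [[-0.002  1.    -0.002]
 [ 1.     0.002 -0.001]
 [-0.001 -0.002 -1.   ]]
((0.4656, 0.059), 0.1184, 247, array([288, 202]), array([368, 289]))
```

View pics/w5.png

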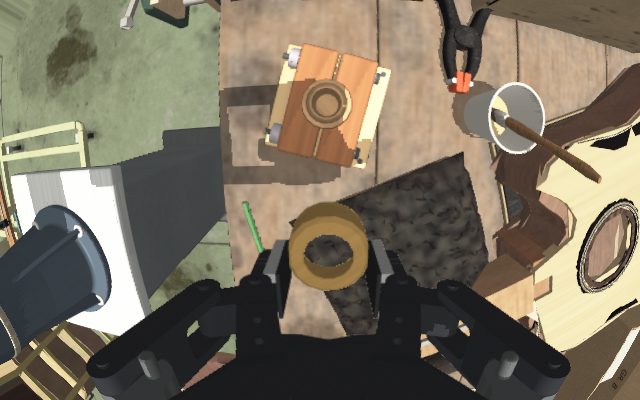

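The picture shows the ferrule level in the pads at (328,246) and the handle's top with its hole at (327,102), nearly below the camera. Now I'll measure both in this camera.

```bash
python3 - <<'E'
from h import *
s=snap('wrist'); z0=.230-.0236
im=s['pixels']; g=cv2.cvtColor(im,cv2.COLOR_RGB2GRAY)
print('far',onz(s,328,289.5,z0+.026,True),'near',onz(s,328,202,z0,True))
print('L',onz(s,288,240,z0+.013,True),'R',onz(s,369,240,z0+.013,True))
print('row102',g[102,295:360].tolist()); print('col327',g[68:135,327].tolist())
cv2.imwrite('pics/c5.png',cv2.resize(im[70:140,290:365,::-1],(600,560),interpolation=cv2.INTER_CUBIC))
print(proj(s,(s['eye'][0],s['eye'][1],0),True), onz(s,327,102,.131,True))
E
```

```text
far [0.46473603 0.1329518  0.2324    ] near [0.46470209 0.17114846 0.2064    ]
L [0.44409889 0.1545667  0.2194    ] R [0.48585394 0.15458841 0.2194    ]
row102 [107, 108, 109, 108, 107, 109, 117, 145, 145, 130, 109, 94, 101, 108, 133, 123, 101, 85, 85, 86, 105, 134, 148, 148, 148, 147, 148, 151, 152, 153, 152, 152, 152, 153, 152, 149, 148, 148, 147, 147, 145, 140, 112, 89, 84, 109, 136, 144, 124, 118, 111, 181, 226, 236, 234, 194, 161, 171, 187, 188, 191, 194, 195, 196, 194]
col327 [190, 190, 190, 191, 191, 190, 191, 191, 191, 192, 152, 145, 153, 142, 122, 116, 123, 133, 145, 122, 81, 84, 83, 83, 83, 112, 138, 147, 148, 148, 149, 150, 151, 152, 152, 152, 152, 152, 152, 152, 151, 148, 147, 147, 147, 148, 144, 110, 97, 129, 123, 104, 98, 94, 100, 136, 141, 142, 128, 100, 87, 104, 106, 105, 104, 104, 105]
[328.26121854 111.95162321] [0.46388003 0.22617445 0.131     ]
```

View pics/c5.png

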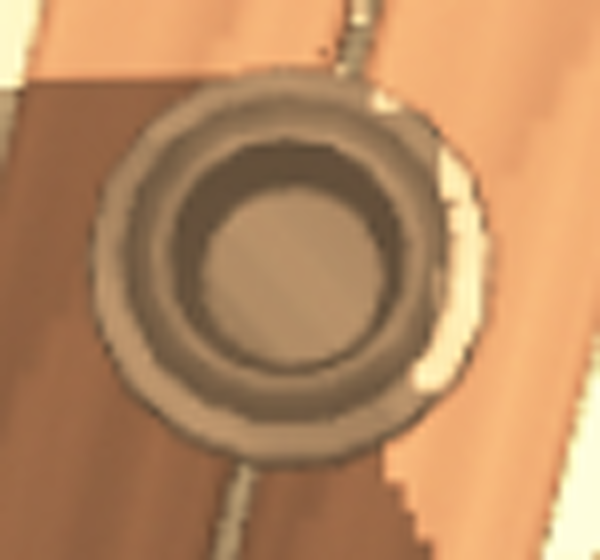

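The hole mouth is centred at pixel (325.7,101.7), so the handle is at about (0.463, 0.2265). The ferrule's centre is at about (0.465, 0.150). I'll shift and descend to just above the spigot, then lower.

>>> {"fn": "send_rows", "kwargs": {"commands": "36 .8 -.1 0 0;36 1 0 0 0;36 1 0 0 0;36 .7 0 0 0;36 .33 0 0 0;36 0 0 1 0;36 0 0 1 0;36 0 0 1 0;36 0 0 .5 0;36 0 0 0 0;36 0 0 0 0"}}

```text
t: 15.07
tcp_pos: [0.4634, 0.2245, 0.1606]
tool_rot: [0.707, 0.707, -0.0, -0.0]
force: [0.1, 0.2, 0.3]
finger_gap: 0.446
gripper_force: 40.4
```

```bash
python3 - <<'E'
from h import *
st(); s=snap('wrist'); cv2.imwrite('pics/w6.png',cv2.resize(s['pixels'][160:310,240:420,::-1],(720,600),interpolation=cv2.INTER_CUBIC))
E
```

```text
t 15.07 tcp [0.4634 0.2245 0.1606] F [0.1 0.2 0.3] gap 0.446 gf 40.38828946184367
tool axes
 [[ 0.001  1.    -0.001]
 [ 1.    -0.001 -0.   ]
 [-0.    -0.001 -1.   ]]
```

View pics/w6.png

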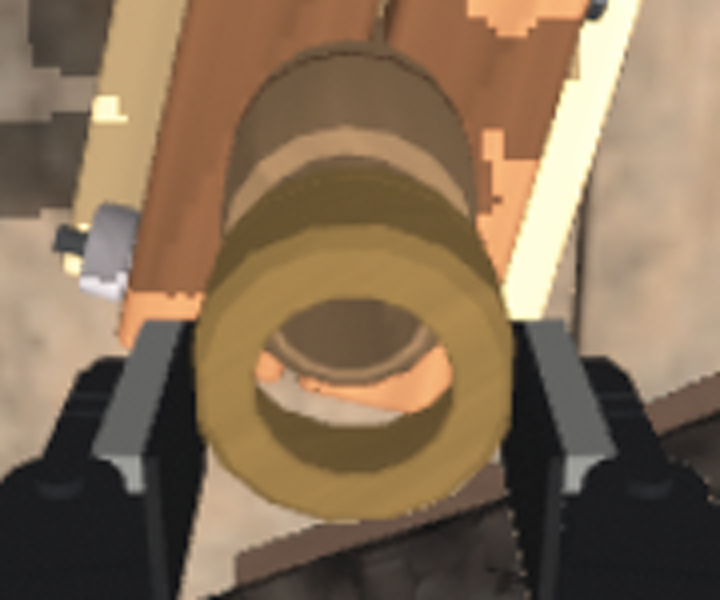

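```bash
python3 - <<'E'
from h import *
s=snap('wrist'); f=lambda v,z: round(onz(s,328,160+v/4-.5,z,True)[1],4)
z0=.1606-.0236
print('spigot top far (bevel 25)',f(383,.131),'+.0125 =',f(383,.131)+.0125,' hole far', )
print('shoulder near edge z.110',f(130,.110)-.0205,'handle')
for dz in(0,-.004,-.008):
  z=z0+dz;print(dz,'ferrule far',f(520,z+.026)+.0205,'near bottom',f(160,z)-.0205,'near top',f(225,z+.026)-.0205,'hole far/near',f(425,z+.023),f(297,z+.026),'rim hole far top',f(470,z+.026)+.012)
E
```

```text
spigot top far (bevel 25) 0.2129 +.0125 = 0.22540000000000002  hole far
shoulder near edge z.110 0.22560000000000002 handle
0 ferrule far 0.2298 near bottom 0.2286 near top 0.22840000000000002 hole far/near 0.2215 0.24 rim hole far top 0.22870000000000001
-0.004 ferrule far 0.22719999999999999 near bottom 0.22740000000000002 near top 0.227 hole far/near 0.2193 0.2384 rim hole far top 0.22640000000000002
-0.008 ferrule far 0.2246 near bottom 0.2262 near top 0.22560000000000002 hole far/near 0.2172 0.2367 rim hole far top 0.224
```

>>> {"fn": "send_rows", "kwargs": {"commands": "36 -.12 -.02 0 0;36 0 0 .2 0;36 0 0 .2 0;36 0 0 .2 0;36 0 0 .2 0;36 0 0 0 0"}}

```text
t: 15.67
tcp_pos: [0.4622, 0.2226, 0.1438]
tool_rot: [0.707, 0.707, -0.001, -0.0]
force: [1.1, 0.7, -0.9]
finger_gap: 0.444
gripper_force: 40.4
```

>>> {"fn": "send_rows", "kwargs": {"commands": "36 0 0 .2 0;36 0 0 .2 0;36 0 0 0 0;36 0 0 0 0"}}

```text
t: 16.0
tcp_pos: [0.4627, 0.2227, 0.1363]
tool_rot: [0.707, 0.707, -0.0, -0.0]
force: [0.7, 1.3, -0.6]
finger_gap: 0.443
gripper_force: 40.4
```

>>> {"fn": "send_rows", "kwargs": {"commands": "36 0 0 .1 0;36 0 0 .1 0;36 0 0 .05 0;36 0 0 0 0;36 0 0 0 0"}}

```text
t: 16.42
tcp_pos: [0.4632, 0.2229, 0.1334]
tool_rot: [0.707, 0.707, 0.001, 0.0]
force: [-3.1, -0.2, 10.9]
finger_gap: 0.444
gripper_force: 41.6
```

Contact came at 10.9 N at exactly the predicted height, so the ferrule is home. Release, rise and look.

>>> {"fn": "send_rows", "kwargs": {"commands": "70 0 0 0 0;70 0 0 0 0;70 0 0 0 0;70 0 0 0 0;70 0 0 0 0;70 0 0 0 0;70 0 0 -.5 0;70 0 0 -1 0;70 0 0 -1 0;70 0 0 -1 0;70 0 0 -1 0;70 0 0 -1 0;70 -.6 0 0 0;70 -1 0 0 0;70 -1 0 0 0;70 -1 0 0 0;70 0 0 0 0;70 0 0 0 0"}}

```text
t: 17.92
tcp_pos: [0.4625, 0.1497, 0.2414]
tool_rot: [0.708, 0.706, -0.0, -0.0]
force: [0.7, 0.2, -0.6]
finger_gap: 0.821
gripper_force: 0.0
```

```bash
python3 - <<'E'
from h import *
st(); s=snap('wrist'); p=proj(s,(.463,.225,.136),True).astype(int); print(p)
im=s['pixels']; cv2.imwrite('pics/w7.png',cv2.resize(im[p[1]-40:p[1]+40,p[0]-45:p[0]+45,::-1],(675,600),interpolation=cv2.INTER_CUBIC))
print(proj(s,(s['eye'][0],s['eye'][1],0),True)); print(np.round(s['eye'],4))
E
```

```text
t 17.92 tcp [0.4625 0.1497 0.2414] F [ 0.7  0.2 -0.6] gap 0.821 gf 0.0
tool axes
 [[ 0.002  1.    -0.001]
 [ 1.    -0.002  0.   ]
 [ 0.    -0.001 -1.   ]]
[328 105]
[328.129614   112.19627963]
[0.4628 0.2201 0.3764]
```

View pics/w7.png

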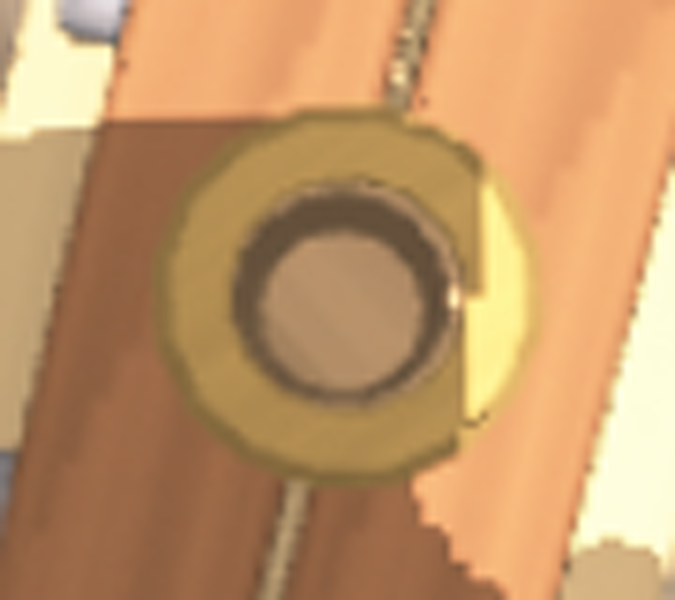

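The ferrule is home and concentric: the hole sits in its opening at about (328,104), giving the handle axis as (0.4627, 0.2268) by this camera. Now I'll turn the fingers to close across the blade flats and go over the tool block.

>>> {"fn": "send_rows", "kwargs": {"commands": "50 0 0 0 -1;50 0 0 0 -1;50 0 0 0 -1;50 0 0 0 -1;50 0 0 0 -1;50 0 0 0 -1;50 0 0 0 -1;50 0 0 0 -1;50 0 0 0 -1;50 0 0 0 -1;50 0 0 0 -1;50 0 0 0 -1;50 0 0 0 -1;50 0 0 0 -1;50 0 0 0 -1;50 0 0 0 -1;50 0 0 0 -1;50 0 0 0 -1;50 0 0 0 -1;50 0 0 0 -1"}}

```text
t: 19.63
tcp_pos: [0.4627, 0.1517, 0.2415]
tool_rot: [0.085, 0.996, 0.0, -0.0]
force: [-0.1, 1.2, -0.7]
finger_gap: 0.587
gripper_force: 0.0
```

>>> {"fn": "send_rows", "kwargs": {"commands": "50 0 0 0 -1;50 0 0 0 -1;50 0 0 0 -1;50 0 0 0 -.1;50 -.15 1 0 0;50 -.15 1 0 0;50 -.15 1 0 0;50 -.15 1 0 0;50 -.15 1 0 0;50 -.15 1 0 0;50 -.15 1 0 0;50 -.15 1 0 0;50 -.15 1 0 0;50 -.15 1 0 0;50 -.15 1 0 0;50 0 .7 0 0;50 0 0 0 0;50 0 0 0 0"}}

```text
t: 21.13
tcp_pos: [0.4853, 0.3864, 0.2412]
tool_rot: [-0.022, 1.0, -0.0, -0.0]
force: [0.3, 0.1, -0.1]
finger_gap: 0.585
gripper_force: 0.0
```

```bash
python3 - <<'E'
from h import *
st(); s=snap('wrist'); p=proj(s,(.47,.385,.10),True).astype(int); print(p, 'nadir',proj(s,(s['eye'][0],s['eye'][1],0),True),np.round(s['eye'],4))
im=s['pixels']; x,y=p[0]-50,p[1]-45; print(x,y)
cv2.imwrite('pics/w8.png',cv2.resize(im[y:y+90,x:x+100,::-1],(660,594),interpolation=cv2.INTER_CUBIC))
E
```

```text
t 21.13 tcp [0.4853 0.3864 0.2412] F [ 0.3  0.1 -0.1] gap 0.585 gf 0.0
tool axes
 [[-0.999 -0.043 -0.001]
 [-0.043  0.999 -0.001]
 [ 0.001 -0.001 -1.   ]]
[327 173] nadir [327.62111488 111.68238268] [0.4141 0.3826 0.3763]
277 128
```

View pics/w8.png

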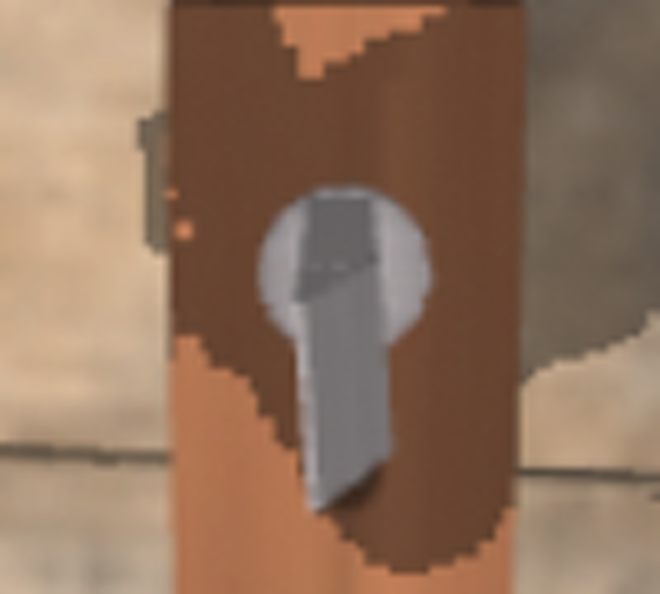

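Collar centred at pixel (328.8,168.7), the block's sides and the blade flats parallel to the image columns: the yaw is right.

```bash
python3 - <<'E'
from h import *
s=snap('wrist'); a=onz(s,328.8,168.7,.078,True); print(a)
q=readout.sense(); M=R.from_quat(q['tool_rot']).as_matrix(); print(M.T@(a-q['tcp_pos'])/.02)
for u in (277+170/6.6-.5,277+522/6.6-.5): print(onz(s,u,168.7,.07,True))
E
```

```text
[0.4696423  0.38533354 0.078     ]
[0.78513189 0.04998906 8.17147073]
[0.47217453 0.35872692 0.07      ]
[0.46991374 0.41238435 0.07      ]
```

>>> {"fn": "send_rows", "kwargs": {"commands": "50 .76 .03 0 0;50 0 0 1 0;50 0 0 1 0;50 0 0 1 0;50 0 0 1 0;50 0 0 1 0;50 0 0 1 0;50 0 0 .45 0;50 0 0 0 0;14 0 0 0 0;14 0 0 0 0;14 0 0 0 0;14 0 0 0 0;14 0 0 0 0;14 0 0 0 0;14 0 0 0 0", "grip_force": 50}}

```text
t: 22.57
tcp_pos: [0.4709, 0.386, 0.1131]
tool_rot: [-0.021, 1.0, 0.0, 0.0]
force: [-0.8, -0.1, -0.7]
finger_gap: 0.162
gripper_force: 0.0
```

```bash
python3 - <<'E'
from h import *
st(); s=snap('wrist'); cv2.imwrite('pics/w9.png',cv2.resize(s['pixels'][140:320,230:430,::-1],(660,594),interpolation=cv2.INTER_CUBIC))
E
```

```text
t 22.57 tcp [0.4709 0.386  0.1131] F [-0.8 -0.1 -0.7] gap 0.162 gf 0.0
tool axes
 [[-0.999 -0.042  0.001]
 [-0.042  0.999  0.   ]
 [-0.001  0.    -1.   ]]
```

View pics/w9.png

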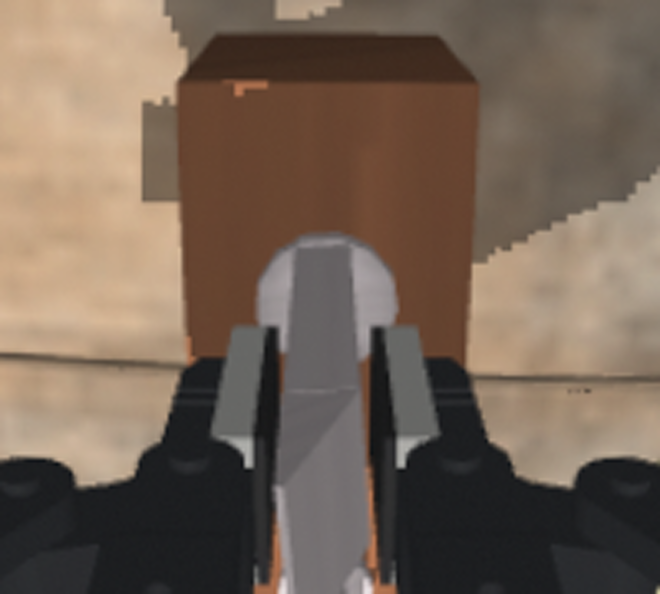

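The blade stands midway between the pads, aligned with them. I've now gone past the 10-picture limit, so I'll view no more and rely on numbers. Next I grip, lift slowly, and check the force.

>>> {"fn": "send_rows", "kwargs": {"commands": "3 0 0 0 0;3 0 0 0 0;3 0 0 0 0;3 0 0 0 0;3 0 0 0 0;3 0 0 0 0", "grip_force": 60}}

```text
t: 23.12
tcp_pos: [0.471, 0.3862, 0.113]
tool_rot: [-0.021, 1.0, 0.0, 0.0]
force: [-0.8, 0.9, 4.0]
finger_gap: 0.107
gripper_force: 59.4
```

>>> {"fn": "send_rows", "kwargs": {"commands": "3 0 0 -.2 0;3 0 0 -.4 0;3 0 0 -.5 0;3 0 0 -.5 0;3 0 0 -.5 0;3 0 0 -.5 0;3 0 0 -.5 0;3 0 0 -.5 0;3 0 0 -.5 0;3 0 0 -.5 0;3 0 0 -.5 0;3 0 0 -.5 0;3 0 0 -.5 0;3 0 0 -.5 0;3 0 0 -.5 0;3 0 0 -.5 0;3 0 0 0 0;3 0 0 0 0;3 0 0 0 0"}}

```text
t: 24.7
tcp_pos: [0.4705, 0.3857, 0.2643]
tool_rot: [-0.021, 1.0, -0.0, -0.0]
force: [-0.2, 0.8, -2.0]
finger_gap: 0.103
gripper_force: 58.5
```

```bash
python3 - <<'E'
from h import *
q=st(); s=snap('wrist'); im=s['pixels']; g=cv2.cvtColor(im,cv2.COLOR_RGB2GRAY)
ax=R.from_quat(q['tool_rot']).as_matrix(); t=np.array(q['tcp_pos'])
for n,d in(('origin',.042),('collar top',.034),('tip',.102)):
    p=t+ax[:,2]*d; print(n,proj(s,p,True))
    print('  +13x',proj(s,p+ax[:,0]*.013,True))
for u in (310,322,328,334,346): print(u,g[150:300:3,u].tolist())
E
```

```text
t 24.7 tcp [0.4705 0.3857 0.2643] F [-0.2  0.8 -2. ] gap 0.103 gf 58.47384184598923
tool axes
 [[-0.999 -0.042 -0.001]
 [-0.042  0.999 -0.001]
 [ 0.001 -0.    -1.   ]]
origin [328.77880116 230.08023231]
  +13x [328.7864029  210.02877385]
collar top [328.83979816 235.1303291 ]
  +13x [328.84977347 214.36781729]
tip [328.43777644 201.97091437]
  +13x [328.43631216 186.1681991 ]
310 [79, 79, 78, 79, 79, 79, 78, 78, 78, 103, 134, 133, 133, 133, 132, 132, 129, 130, 130, 129, 129, 127, 126, 124, 128, 149, 150, 147, 148, 148, 103, 104, 104, 104, 104, 104, 103, 104, 103, 104, 104, 157, 166, 103, 31, 28, 30, 30, 30, 32]
322 [79, 80, 79, 79, 80, 78, 79, 79, 67, 56, 61, 79, 78, 136, 116, 136, 134, 125, 105, 92, 93, 122, 100, 101, 100, 101, 100, 100, 101, 101, 101, 101, 102, 101, 102, 101, 113, 98, 97, 98, 96, 98, 98, 99, 114, 115, 115, 116, 115, 116]
328 [78, 78, 78, 78, 78, 77, 75, 70, 44, 43, 48, 50, 74, 75, 76, 75, 103, 50, 51, 51, 61, 126, 99, 100, 99, 100, 101, 101, 101, 100, 101, 100, 101, 100, 101, 101, 112, 96, 99, 97, 97, 107, 116, 117, 116, 117, 116, 116, 116, 116]
334 [80, 82, 83, 84, 83, 84, 83, 81, 49, 47, 48, 74, 83, 82, 82, 82, 82, 83, 113, 115, 140, 113, 99, 100, 100, 100, 100, 101, 101, 101, 101, 100, 101, 100, 101, 101, 111, 98, 97, 111, 113, 114, 113, 114, 113, 114, 114, 114, 114, 114]
346 [78, 78, 78, 78, 77, 78, 78, 78, 78, 78, 78, 78, 78, 78, 77, 77, 76, 77, 76, 132, 132, 131, 129, 129, 113, 149, 149, 146, 148, 147, 104, 104, 104, 104, 104, 103, 104, 104, 104, 104, 104, 158, 162, 98, 29, 30, 29, 29, 31, 31]
```

>>> {"fn": "send_rows", "kwargs": {"commands": "3 .1 -.4 0 0;3 .1 -.8 0 0;3 .1 -.8 0 0;3 .1 -.8 0 0;3 .1 -.8 0 0;3 .1 -.8 0 0;3 .12 -.8 0 0;3 0 -.8 0 0;3 0 -.8 0 0;3 0 -.7 0 0;3 0 -.42 0 0;3 0 0 0 0;3 0 0 0 0;3 0 0 0 0"}}

```text
t: 25.92
tcp_pos: [0.4631, 0.2274, 0.2646]
tool_rot: [-0.021, 1.0, 0.0, -0.0]
force: [0.3, -0.0, -0.8]
finger_gap: 0.108
gripper_force: 58.5
```

```bash
python3 - <<'E'
from h import *
q=st(); s=snap('wrist','w10.png'); im=s['pixels']; g=cv2.cvtColor(im,cv2.COLOR_RGB2GRAY)
ax=R.from_quat(q['tool_rot']).as_matrix(); t=np.array(q['tcp_pos'])
H=np.array([.4627,.2268,.136])
for n,p in(('tip',t+ax[:,2]*.102),('hole ctr',H),('hole -x edge',H-[.012,0,0]),('hole +x',H+[.012,0,0]),('ferr -x',H-[.0205,0,0]),('ferr +y',H+[0,.0205,0]),('ferr -y',H-[0,.0205,0])): print(n,proj(s,p,True))
hsv=cv2.cvtColor(im,cv2.COLOR_RGB2HSV)
sy,sx=slice(168,228),slice(290,370)
def cls(h,v): return '#' if v[1]<60 else ('b' if 17<=h[0]<=32 and v[1]>110 else '.')
for y in range(166,226,2): print(y,' '.join('%3d'%g[y,x] for x in range(296,364,3)))
print('sat')
for y in range(166,226,2): print(y,' '.join('%3d'%hsv[y,x,1] for x in range(296,364,3)))
E
```

```text
t 25.92 tcp [0.4631 0.2274 0.2646] F [ 0.3 -0.  -0.8] gap 0.108 gf 58.4570574760437
tool axes
 [[-0.999 -0.042 -0.   ]
 [-0.042  0.999  0.   ]
 [ 0.     0.    -1.   ]]
tip [328.4523308 201.9805382]
hole ctr [327.57906154 192.84018748]
hole -x edge [328.14873612 179.56305367]
hole +x [327.02299967 205.81815574]
ferr -x [328.55959329 169.99901987]
ferr +y [350.75075364 193.77120241]
ferr -y [304.36480163 191.932732  ]
166 126  86  85  88 105 109 112 114 125 117 123 127 105 114 102 103 102 130 127 123 121 124 127
168 197 119 100  83  94 112 114 140  95  97  97  98  99 120 120  99 105 113 132 132 117 121 121
170 208 129 127 121 101 112 140 102  98 103 106  97  98  97 103 101 107 108 137 135 131 125 119
172 207 200 141 211 107 114  97 101 113 138 138 139 138 117  99  97 110 106 134 136 135 134 123
174 217 214 201 204 109 101 103 133 133 158 164 162 157 139 129  98 101 106 133 132 133 134 135
176 219 219 211 204 112  98 134 156 160 169 173 173 173 168 147 131  99 107 134 133 133 133 133
178 219 221 220 217 107 123 144 172 171 167 171 172 171 173 174 139 117 107 119 130 134 134 133
180 219 
[... 4383 characters left out ...]
 113 115 115 117 118 120 124
212  67  68  69  66  68  70  73 101  97   8  10  10  10  87  78  27  77 119 116 114 115 117 123
214  66  70  69  67  66  70  66  22  13  12  12  10  10  10  36  19  27   9  64 116 113 114 112
216  66  70  67  66  65  64  22  12   7  11  11   9  11  11  10  30  10  19  30  10  82 108 122
218  64  66  64  65  64  55  11  12   9  11   9   9  11  11  12  11  43  11   9  40  46  53  71
220  69  68  64  63  62  15  12  12   7   9   9   9  11  11  11  14  12  68  41  10   9  77  72
222  71  67  65  61  52  11  12  11   7  11   9   9  11  11  11  10  10  60  73  76  41  70  69
224  70  68  67  64  30  11  12  10   7   9   7   7  11  11  10  11  11  11  68  70  66  63  63
```

In one image the tang tip (u≈327.7) lines up with the ferrule's hole (u≈315–340), and along the image the tip axis and hole centre agree to under 1 mm with the calibration. Lower slowly.

>>> {"fn": "send_rows", "kwargs": {"commands": "3 0 0 .3 0;3 0 0 .3 0;3 0 0 .3 0;3 0 0 .3 0;3 0 0 .3 0;3 0 0 .3 0;3 0 0 0 0;3 0 0 0 0"}}

```text
t: 26.63
tcp_pos: [0.4629, 0.2269, 0.2282]
tool_rot: [-0.021, 1.0, -0.0, -0.001]
force: [-0.5, -0.2, -1.0]
finger_gap: 0.111
gripper_force: 58.5
```

```bash
python3 - <<'E'
from h import *
q=st(); s=snap('wrist'); g=s['pixels']; hsv=cv2.cvtColor(g,cv2.COLOR_RGB2HSV)[:,:,1]
H=np.array([.4627,.2268,.136]); ax=R.from_quat(q['tool_rot']).as_matrix(); t=np.array(q['tcp_pos'])
for n,p in(('hole -x',H-[.012,0,0]),('ferr +y',H+[0,.0205,0]),('ferr -y',H-[0,.0205,0]),('tang@top',np.r_[t[:2],.136]),('tang front',np.r_[t[:2]-[.004,0],.136]),('collar front',t+ax[:,2]*.043+ax[:,0]*.013)): print(n,proj(s,p,True).round(1))
for y in range(172,232,2): print(y,' '.join('%3d'%hsv[y,x] for x in range(296,364,3)))
E
```

```text
t 26.63 tcp [0.4629 0.2269 0.2282] F [-0.5 -0.2 -1. ] gap 0.111 gf 58.53272046893835
tool axes
 [[-0.999 -0.042 -0.001]
 [-0.042  0.999 -0.   ]
 [ 0.001 -0.    -1.   ]]
hole -x [329.  190.5]
ferr +y [354.9 206.7]
ferr -y [301.7 204.6]
tang@top [328.5 205.8]
tang front [328.7 200.9]
collar front [328.8 209.6]
172 134 132 130 136 117 105 102 105 105 106 105 103 104 105 104 105 104 110 136 136 136 135 136
174 135 132 133 133 104 105 105 104 104 112 111 111 110 106 104 102 104 102 136 136 137 137 136
176 137 135 134 133 104 105 105 111 123 133 132 133 131 126 112 102 105 105 124 135 136 137 136
178 136 136 136 128 103 106 112 131 134 133 134 134 131 132 134 128 102 104 111 137 137 137 137
180 136 129 136 107 102 106 132 133 133 132 133 132 131 134 134 132 113 104 109 135 137 137 136
182 134 120 121 106 105 125 135 135 133 135 134 135 135 135 133 132 131 107 105 135 136 136 136
184 107 110 117 104 118 134 135 135 137 136 136 137 137 135 136 132 133 126 103 136 137 136 135
186 105 105 106 104 128 135 136 135 136 137 137 136 136 136 136 136 133 134 104 132 136 137 136
188 108 105 106 105 13
[... 1389 characters left out ...]
 135 135 135 118 123 123 124
218  70  72  73  87 135 111  11  10  11   9  11   9  11  11  11  11  98 136 136 112 114 121 124
220  68  67  68  66 125  17  12  10   9   9   9   9  11  11  11  12  14 133 115 116 117 118 122
222  68  67  69  65  62  11  12  11   9  11   9   9  11   9  10  10  11 115 113 113 114 116 116
224  70  68  68  66  26  11  11  11   9  11   9   9  11  11  10  11  10  11 108 118 114 112 114
226  70  68  65  66  19  10  13  10  11  11   7   9   9   9  12  10  13  11  27  40 100 114 114
228  69  64  63  63  11  10  10  11   7  11   9  11  11   9  11  11  10  12   9  33  40  27  92
230  70  64  61  63  11  11   9   9   7   9   9  11  11   7  11  10  12  11  37   9   8   8  75
```

>>> {"fn": "send_rows", "kwargs": {"commands": "3 -.03 0 .2 0;3 0 0 .3 0;3 0 0 .3 0;3 0 0 .3 0;3 0 0 .3 0;3 0 0 .3 0;3 0 0 .2 0;3 0 0 .06 0;3 0 0 0 0;3 0 0 0 0;3 0 0 0 0;3 0 0 0 0;3 0 0 0 0;3 0 0 0 0"}}

```text
t: 27.85
tcp_pos: [0.4638, 0.2271, 0.1898]
tool_rot: [-0.021, 1.0, 0.0, 0.0]
force: [-0.2, 0.3, -1.4]
finger_gap: 0.109
gripper_force: 58.5
```

```bash
python3 - <<'E'
from h import *
q=st(); s=snap('wrist'); hsv=cv2.cvtColor(s['pixels'],cv2.COLOR_RGB2HSV)[:,:,1]
H=np.array([.4635,.2268,.136]); ax=R.from_quat(q['tool_rot']).as_matrix(); t=np.array(q['tcp_pos'])
for n,p in(('ferr -x',H-[.0205,0,0]),('ferr hole -x',H-[.012,0,0]),('ferr +y',H+[0,.0205,0]),('ferr -y',H-[0,.0205,0]),('collar front low',t+ax[:,2]*.043+ax[:,0]*.013)): print(n,proj(s,p,True).round(1))
for y in range(180,240,2): print(y,' '.join('%3d'%hsv[y,x] for x in range(290,370,3)))
# scene camera: gap between collar and ferrule
S=snap('scene')
for n,p in(('collar low',(t[0],t[1],.146)),('ferr top',(.463,.2268,.136)),('ferr bottom',(.463,.2268,.110))): print(n,proj(S,p).round(1))
E
```

```text
t 27.85 tcp [0.4638 0.2271 0.1898] F [-0.2  0.3 -1.4] gap 0.109 gf 58.532855808734894
tool axes
 [[-0.999 -0.042  0.001]
 [-0.042  0.999  0.   ]
 [-0.001  0.    -1.   ]]
ferr -x [329.6 192.4]
ferr hole -x [329.1 205.3]
ferr +y [359.6 224. ]
ferr -y [296.8 221.6]
collar front low [328.8 209.5]
180 133 132 133 133 133 104 102 103 105 103 104 104 106 104 104 102 104 103 102 104 113 138 136 135 136 137 137
182 136 137 132 135 132 103 104 103 105 103 106 105 105 105 104 105 104 104 104 104 104 134 136 137 135 136 135
184 136 136 137 135 128 104 104 103 103 105 108 133 132 129 123 115 105 106 104 102 105 125 135 137 135 135 135
186 136 135 136 135 119 103 104 103 112 120 133 133 134 135 134 133 121 109 105 102 102 110 136 135 136 136 136
188 136 136 134 136 107 104 104 108 132 134 135 132 134 135 131 133 133 132 116 105 104 104 136 137 136 136 135
190 135 135 135 135 103 103 108 128 133 133 133 133 133 132 133 132 133 132 132 108 104 104 135 135 136 136 136
192 132 131 133 136 104 103 122 132 132 132 132 134 133 134 134 131 132 133 133 122 105 103 137 136 136 135 136
194 104 104 104 117 10
[... 1927 characters left out ...]
 7   9   9  11  11   9  11  13  10  11 136 138 136 123 123 124 123
230  66  65  68 104 137 136  11  10   9  10   9  11   9  11  11   7  11  10  10  11 137 137 136 113 120 123 123
232  66  67  68  73 137 137   9  13  11  11  11  11   7   9  11   9  11  10  12  12 136 137 130 114 118 121 122
234  67  66  67  69 128 136   9  10  10  11  11   9   7  11  11   7  11  11  10  12 136 134 113 114 115 117 119
236  66  67  65  64 113 135  11  10  11  11  11   9   9  11  11   9  10  10  12  11 136 134 110 112 113 114 116
238  66  67  65  63  72 127  36   8  10   9   9   9   7  11   9   9  10   8   8   7 111  78 109 119 114 111 112
collar low [289.8 148.9]
ferr top [289.7 151.5]
ferr bottom [289.9 158. ]
```

The collar's span (u 306–348) and the ferrule's (u 298–356) share the centre u≈327.5. The hole's edge is where it should be, the collar is about 10.8 mm above the ferrule, and the only load is the blade's weight. Handing in.

```bash
python3 -c "
from h import *
print(sign_off())"
```

```text
the job is handed in; nothing more can be done
None
```

I handed the job in at about 28 s with the large ferrule home and let go, and the wide blade held upright and centred in the hole, its collar about 11 mm above the ferrule by my measurements; `sign_off` gave no verdict, and I viewed 13 pictures, three over the limit of 10.

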